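Centre the cup and tare the balance

TASK

Tare the balance: with the fingertips gently nudge the metal cup across the pan, without picking it up, until it stands inside the engraved circle in the middle of the pan. Then gently press the tare key, the long bar-shaped one, right down, let it come up and withdraw. Leave the round and square keys and everything else alone.

Things in the scene. Friction and masses are not known exactly. Their poses are not given: they have to be found in the camera images.
- balance: white laboratory balance, fixed to the bench, 300 x 240 mm (its x and y). Origin under its middle, on the bench; x points to its rear, z up. The low key deck along its front edge (-x) is 46 mm above the bench and carries three grey keys in a row along y, 70 mm apart, 125 mm in front of the origin; behind them a flat dark display; behind that the rear part, 62 mm high, with the steel pan above it
- pan_mid (a point): middle of the balance's fixed square steel pan (170 x 170 mm, sides along the balance's x and y), on its flat top 74 mm above the bench; an engraved circle 80 mm across surrounds it
- cup: open round aluminium weighing cup, 60 mm outside diameter, 45 mm high, wall 3 mm, about 0.13 kg, straight sides, loose on the pan; origin at the centre of its underside, z up along its axis
- tare_key (a joint): how far the tare key is pressed, in m: 0 up, 0.006 fully down; a spring (about 0.7 N to start it, 5 N fully down) brings it back up when let go
- tare_top (a point): middle of the top face of the tare key: a long bar, 50 mm along the balance's y and 18 mm along x; it stands 10 mm above the key deck when up; z points up
- power_key (a joint): how far the power key is pressed, in m: 0 up, 0.006 fully down; a spring (about 0.7 N to start it, 5 N fully down) brings it back up when let go
- power_top (a point): middle of the top face of the power key: a round one, 24 mm across; it stands 10 mm above the key deck when up; z points up
- mode_key (a joint): how far the mode key is pressed, in m: 0 up, 0.006 fully down; a spring (about 0.7 N to start it, 5 N fully down) brings it back up when let go
- mode_top (a point): middle of the top face of the mode key: a square one, 21 x 21 mm; it stands 10 mm above the key deck when up; z points up
- weight: 100 g brass calibration weight with a small head, 22 mm across, 36 mm high, standing on the balance's key deck; origin at the centre of its underside. To be left alone
- bottle: amber bottle, 66 mm across, 130 mm high, standing on the bench beside the balance; origin at the centre of its underside. To be left alone
- jar: white jar with a lid, 64 mm across, 75 mm high, standing on the bench beside the balance; origin at the centre of its underside. To be left alone
- beaker: glass beaker, 68 mm across the rim, 85 mm high, standing on the bench beside the balance; origin at the centre of its underside. To be left alone
- spatula: flat steel lab spatula, 170 mm long, 18 mm wide, 5 mm thick, lying on the bench beside the balance; origin at mid-length, at its underside. To be left alone
- vial: clear vial, 24 mm across, 50 mm high, standing on the bench beside the balance; origin at the centre of its underside. To be left alone
There are look-alikes about, which are no part of the job. What is shaped like the cup but blue, purple or red is not meant.

How it is judged:
By the outcome, as a careful person would: the job done as asked, in the order asked, and still so for the second after the job is handed in, with the robot touching nothing.
It also fails if it takes over 51 s, if anything falls off the work surface, if the arm or the gripper's body presses on something with over 40 N, if the wrist force passes 120 N, or if a joint passes its speed limit or range.

ROBOT

A 6-joint arm with a two-finger parallel gripper is mounted at the origin on the work surface. World frame = base frame: x ahead of the robot, y to its left, z up, the work surface at z = 0. Lengths are in m, angles in rad, forces in N, time in s.
With the tool pointing down it reaches from about 0.4 to 0.925 m from the base axis. Payload 3.4 kg.
Tool frame: the origin (TCP) lies midway between the tips of the shut fingers; the grasp point (between the pads) lies 19 mm behind it; z points along the fingers, y is the line along which they close (so a half turn about z gives the same grasp; the last joint's range is limited). The gripper opens to 85 mm and grips with 20 to 120 N. Pads are 22 mm wide; open, the fingers measure 114 mm over their backs; the gripper's body (76 mm by 85 mm) begins 54 mm behind the grasp point. The pads swing forward as they close: fully open they stand 13 mm farther back than shut.
Start: joints at [1.079, 0.307, 1.506, -0, 1.328, -0.073], TCP at [0.234, 0.525, 0.231] pointing down, gripper open.
Joint ranges: [-3.12, 3.12], [-1.05, 2.28], [0.14, 2.33], [-1.42, 4.57], [0.1, 2.73], [-2.68, 2.68]. Speed limits (rad/s): [2.57, 2.57, 3.14, 3.14, 3.14, 3.14].

INTERFACE

Orientations are given as a rotation vector (axis times angle).
In Python, from bench import r, eyes gives the robot as it stands.
- The arm moves only by the shell command python3 -m jog 'ROWS' [FORCE]. ROWS is JSON, a list of rows, each an object of numbers: "gripper": the opening, from -1 (shut) to 1 (fully open); "tx", "ty", "tz": the shift along the tool's x, y, z each as a share of 0.2 m, from -1 to 1; "yaw": the turn about the tool's z as a share of pi/2 rad, from -1 to 1. In form: [{"gripper": .., "tx": .., "ty": .., "tz": .., "yaw": ..}, ...]. A call has exactly 10 rows; each row is the pose to reach, as a shift and turn from the pose commanded when the call began, along the tool's axes at that moment; what a row does not reach only later rows make up. A row lasts 1/12 s, in which the tool goes at most 41.7 mm and 7.16 degrees, less where a joint would pass 70% of its speed; a pose out of reach is approached as far as the arm can. A call with a number of a shift or a turn outside -1 to 1 is refused whole. A call with a gripper value outside its range is refused whole. The fingers move at their own pace and stop on an object; FORCE is the grip in N (left out, the last holds). Time passes only in rows, so rows that repeat a pose let the fingers close, or fill a call up. It gives the time, the measured TCP pose, the force, the opening and the grip force at its end, in the units of the state.
- r.state(): the state, without advancing time (a new reading comes with each control period).
- eyes.camera(name): name is "scene" or "top" or "wrist"; returns a dict with "image" (384x512x3 uint8, red, green, blue), "vfov" (degrees; the focal length in pixels is half the picture's height over the tangent of half this angle, whatever the lens; pixels are square), "cx", "cy" (the principal point, pixels), "view" (4x4, takes a point from world to camera coordinates). Camera axes: x right, y down, z forward; pixel columns grow to the right and rows downward; lengths in m; the calibration is good to about 2 mm. A picture is of the moment at which its call begins. There is no depth.
- r.close_job(): hands the job in; it is judged then, once.
The state is a dict: "clock": time; "q": joint angles; "joint_velocities": joint speeds; "joint_efforts": joint torques, N m; "ee_pos": TCP position; "tool_rot": TCP orientation; "wrist_force": force on the tool from outside, world axes, zero at the start; "moment": the same for the moment, N m; "opening": finger opening in m; "grip_force": force on a finger pad.
Only numpy, scipy, OpenCV 4.12 (cv2) and the standard library are available. Lean on these libraries where they do the work, as an engineer would, in place of code of your own. Each camera call takes 0.05 s, during which the arm holds its last target. There are 200 camera calls.

## Working session

There is one attempt and no reset: what is moved stays moved. The work goes in short steps, Python scripts to look and compute and a shell command to move; the robot and the scene stay as the last step left them, time stands still between calls to the robot, and variables do not carry over. Pictures are saved under pics/ and viewed, at most 10 in all, crops included, and the job is handed in when it is done.

```bash
mkdir -p pics; ls; cat > h.py <<'E'
import numpy as np, cv2
from bench import r, eyes
def cam(n):
    c=eyes.camera(n); im=c["image"]; f=im.shape[0]/2/np.tan(np.radians(c["vfov"])/2)
    return im,f,c["cx"],c["cy"],np.array(c["view"])
def ray(C,u,v,z):
    _,f,cx,cy,V=C; d=V[:3,:3].T@np.array([(u-cx)/f,(v-cy)/f,1]); o=-V[:3,:3].T@V[:3,3]
    return o+d*(z-o[2])/d[2]
def proj(C,p):
    _,f,cx,cy,V=C; q=V[:3,:3]@np.array(p)+V[:3,3]; return q[0]/q[2]*f+cx,q[1]/q[2]*f+cy
E
python3 - <<'E'
from h import *
for n in("scene","top"):
    C=cam(n); cv2.imwrite(f"pics/{n}0.png",C[0][:,:,::-1]); print(n,C[1:4],(-C[4][:3,:3].T@C[4][:3,3]).round(3))
print(r.state())
E
```

```text
pics
scene (np.float64(365.87283008622757), 248.92021992838278, 189.8336495556184) [1.107 0.325 0.653]
top (np.float64(489.618741121907), 255.63424844543428, 186.22724403784866) [0.465 0.021 1.165]
{'clock': 0.1, 'q': array([ 1.07850185e+00,  3.07521028e-01,  1.50754189e+00,  1.03149253e-05,
        1.32842466e+00, -7.35227593e-02]), 'joint_velocities': array([ 0.00070249, -0.00239815, -0.00363285, -0.00133621, -0.00018428,
       -0.00056877]), 'joint_efforts': array([ 2.04531512e-03, -4.58521342e+01, -2.52610463e+01, -2.25134195e-04,
        5.41709349e-03, -1.25355487e-05]), 'ee_pos': array([0.23354795, 0.5247402 , 0.23046041]), 'tool_rot': array([-6.52900578e-01, -3.07244746e+00,  2.85334528e-03]), 'wrist_force': array([-0.20488821,  0.29390096, -0.26678179]), 'moment': array([0.0078316 , 0.03201334, 0.02227701]), 'grip_force': 0.0, 'opening': 0.08553177838647744}
```

View pics/top0.png

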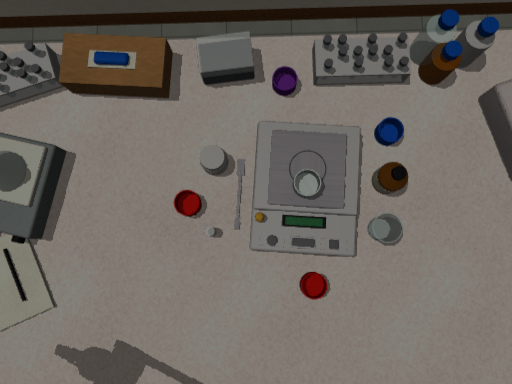

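View pics/scene0.png

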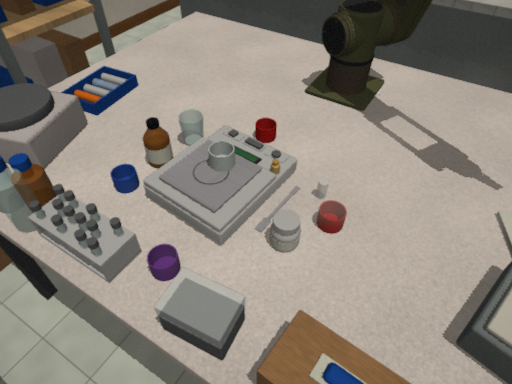

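The top view shows the balance at about (305,188). The silver cup stands on the pan at (307,184), and the engraved circle is at about (308,167). The keys are in the row at y≈242: round (272,240), bar (303,242), square (334,244). The weight is at (260,216).

Cup-shaped candidates are silver (307,184), red (188,203) and (314,285), blue (390,131) and purple (285,81). Only the silver one is aluminium and on the pan. I'll confirm with a crop.

```bash
python3 - <<'E'
from h import *
C=cam("top"); im=C[0]
cv2.imwrite("pics/crop.png",cv2.resize(im[115:265,240:370,::-1],None,fx=4,fy=4,interpolation=cv2.INTER_CUBIC)[:600])
# pan mask/contour: mid-grey square
g=cv2.cvtColor(im,cv2.COLOR_RGB2GRAY)
for (u,v) in [(260,180),(275,150),(280,195),(340,150),(307,122),(256,160),(303,242),(290,243),(307,184),(265,230)]: print((u,v),im[v,u],end=' ')
print()
for row in (150,185): print(row,g[row,250:365].tolist())
print(g[225:258,303].tolist()); print(g[242,260:350].tolist())
E
```

```text
(260, 180) [118 117 114] (275, 150) [96 92 94] (280, 195) [93 91 92] (340, 150) [94 91 93] (307, 122) [119 111 104] (256, 160) [103 101  98] (303, 242) [58 58 59] (290, 243) [117 115 112] (307, 184) [123 128 124] (265, 230) [120 118 115] 
150 [125, 125, 124, 121, 123, 121, 77, 103, 116, 117, 116, 117, 116, 116, 116, 115, 116, 115, 116, 116, 116, 97, 94, 93, 93, 93, 94, 92, 93, 93, 93, 93, 93, 93, 94, 93, 95, 94, 93, 94, 94, 94, 93, 94, 93, 93, 94, 94, 94, 94, 95, 88, 86, 83, 73, 75, 75, 65, 64, 72, 72, 81, 84, 90, 93, 93, 93, 93, 93, 93, 93, 92, 92, 92, 91, 93, 91, 92, 92, 91, 91, 91, 91, 91, 92, 91, 92, 92, 91, 91, 92, 92, 92, 94, 92, 93, 61, 108, 114, 113, 113, 114, 114, 114, 113, 113, 113, 114, 111, 79, 73, 75, 118, 125, 126]
185 [123, 125, 126, 94, 90, 109, 117, 118, 118, 117, 118, 118, 118, 117, 117, 117, 116, 117, 98, 95, 96, 96, 96, 95, 95, 95, 95, 94, 94, 94, 95, 95, 95, 95, 94, 94, 92, 94, 94, 93, 94, 93, 77, 53, 119, 81, 75, 76, 76, 123, 127, 127, 128, 130, 128, 127, 127, 126, 125, 129, 128, 129, 132, 130, 128, 129, 130, 122, 68, 83, 117, 67, 54, 52, 53, 87, 92, 91, 91, 91, 91, 91, 92, 92, 93, 92, 92, 93, 94, 94, 95, 94, 94, 95, 75, 69, 110, 115, 114, 115, 115, 114, 115, 114, 115, 115, 114, 103, 69, 75, 120, 124, 123, 124, 121]
[36, 21, 69, 117, 117, 117, 117, 117, 117, 117, 115, 118, 111, 86, 61, 59, 58, 58, 59, 61, 58, 74, 111, 101, 117, 116, 108, 90, 67, 92, 122, 121, 123]
[119, 119, 119, 119, 119, 118, 119, 69, 60, 62, 61, 60, 61, 60, 59, 58, 59, 84, 115, 117, 119, 117, 118, 118, 110, 117, 118, 117, 118, 113, 117, 97, 66, 61, 60, 59, 61, 62, 60, 59, 59, 61, 59, 58, 58, 59, 59, 59, 59, 59, 59, 58, 59, 57, 54, 100, 116, 117, 116, 117, 112, 115, 117, 117, 116, 116, 117, 117, 116, 63, 58, 59, 61, 58, 58, 59, 59, 58, 58, 110, 117, 116, 115, 117, 116, 116, 106, 113, 114, 115]
```

View pics/crop.png

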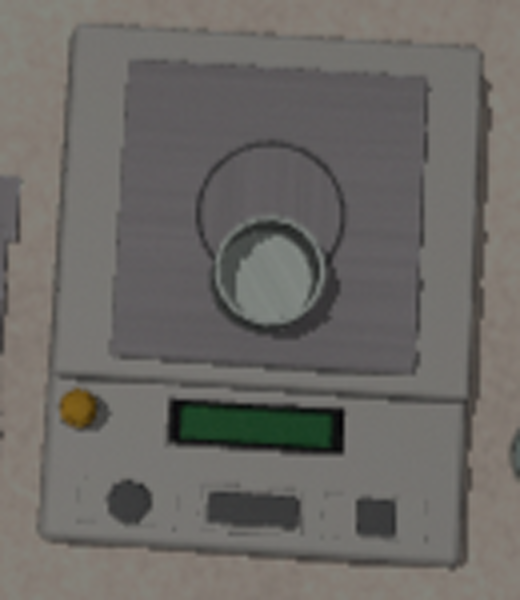

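The crop shows the silver, open, round cup at (270,273), overlapping the engraved circle's front edge. The circle centre is near (271,214). The tare bar is at (253,509), the round key is left of it and the square key right. The cup is the one meant.

```bash
cat > meas.py <<'E'
from h import *
def cup(C):
    im=C[0]; g=cv2.cvtColor(im,cv2.COLOR_RGB2GRAY).astype(int)
    m=np.zeros_like(g,np.uint8)
    sub=(g>105)&(im[...,1].astype(int)>=im[...,0].astype(int)+1)
    m[140:208,280:340]=sub[140:208,280:340]
    n,l,s,c=cv2.connectedComponentsWithStats(m,connectivity=8); 
    k=[i for i in range(1,n) if s[i,4]>6]; p=np.argwhere(np.isin(l,k))[:,::-1].astype(np.float32)
    (u,v),rad=cv2.minEnclosingCircle(p); P=ray(C,u,v,.119); Q=ray(C,u+rad,v,.119)
    return P,np.hypot(*(Q-P)[:2]),(u,v,rad)
E
python3 - <<'E'
from meas import *
C=cam("top"); im=C[0]; g=cv2.cvtColor(im,cv2.COLOR_RGB2GRAY)
m=np.zeros_like(g); w=(g>86)&(g<101); m[120:215,258:356]=w[120:215,258:356]
m=cv2.morphologyEx(m,cv2.MORPH_OPEN,np.ones((3,3),np.uint8))
cs=max(cv2.findContours(m,0,1)[0],key=cv2.contourArea)
b=cv2.boxPoints(cv2.minAreaRect(cs)); print("pan px",b.round(1).tolist())
# pixel edge half-pixel ignored; ray to z=.074
W=np.array([ray(C,*p,.074) for p in b]); print(W.round(4).tolist(),W.mean(0).round(4),[np.linalg.norm(W[i]-W[i-1]).round(4) for i in range(4)])
m=np.zeros_like(g); m[233:252,262:346]=(g<75)[233:252,262:346]
n,l,s,c=cv2.connectedComponentsWithStats(m)
K=[]
for i in range(1,n):
    if s[i,4]>40: P=ray(C,*c[i],.056); K.append(P); print("key",c[i].round(1),s[i,2:].tolist(),P.round(4))
print("cup",cup(C))
K=sorted(K,key=lambda p:-p[1]); d=K[0]-K[2]; ya=np.arctan2(d[1],d[0])-np.pi/2; print("yaw from keys",ya,"pitch",np.linalg.norm(d)/2)
S=cam("scene"); 
pm=W.mean(0); print("pan->key dist",np.linalg.norm((K[1]-pm)[:2]), "scene px pan",proj(S,pm),"tare",proj(S,K[1]))
E
```

```text
pan px [[266.79998779296875, 202.60000610351562], [271.29998779296875, 129.10000610351562], [347.29998779296875, 133.6999969482422], [342.79998779296875, 207.3000030517578]]
[[0.5612, 0.0124, 0.074], [0.729, -0.002, 0.074], [0.7137, -0.1739, 0.074], [0.5468, -0.1564, 0.074]] [ 0.6377 -0.08    0.074 ] [np.float64(0.1695), np.float64(0.1685), np.float64(0.1726), np.float64(0.1678)]
key [271.9 240. ] [11, 11, 91] [0.4781 0.003  0.056 ]
key [303.  241.9] [23, 9, 173] [ 0.4724 -0.0667  0.056 ]
key [333.6 244. ] [10, 9, 89] [ 0.4662 -0.135   0.056 ]
cup (array([ 0.60001608, -0.07432442,  0.119     ]), np.float64(0.029359753242082603), (306.8205261230469, 181.87179565429688, 13.67291259765625))
yaw from keys -0.08560616882281313 pitch 0.06925343784450004
pan->key dist 0.1658131391534242 scene px pan (np.float64(210.53305197880746), np.float64(172.01177529836886)) tare (np.float64(253.43865100074046), np.float64(141.92966403737745))
```

```bash
M='python3 -m jog'
$M '[{"gripper":0,"tx":-0.1,"ty":-0.08},{"gripper":0,"tx":-0.25,"ty":-0.2},{"gripper":0,"tx":-0.4,"ty":-0.32},{"gripper":0,"tx":-0.55,"ty":-0.44},{"gripper":0,"tx":-0.7,"ty":-0.56},{"gripper":0,"tx":-0.8,"ty":-0.64},{"gripper":0,"tx":-0.86,"ty":-0.69},{"gripper":0,"tx":-0.86,"ty":-0.69},{"gripper":0,"tx":-0.86,"ty":-0.69},{"gripper":0,"tx":-0.86,"ty":-0.69}]' 20
$M '[{"gripper":0,"tx":-0.1,"ty":-0.08},{"gripper":0,"tx":-0.25,"ty":-0.2},{"gripper":0,"tx":-0.4,"ty":-0.32},{"gripper":0,"tx":-0.55,"ty":-0.44},{"gripper":0,"tx":-0.7,"ty":-0.56},{"gripper":0,"tx":-0.8,"ty":-0.64},{"gripper":0,"tx":-0.86,"ty":-0.69},{"gripper":0,"tx":-0.86,"ty":-0.69},{"gripper":0,"tx":-0.86,"ty":-0.69},{"gripper":0,"tx":-0.86,"ty":-0.69}]'
$M '[{"gripper":0,"tx":-0.1,"ty":-0.08,"yaw":-0.02},{"gripper":0,"tx":-0.25,"ty":-0.2,"yaw":-0.05},{"gripper":0,"tx":-0.4,"ty":-0.32,"yaw":-0.08},{"gripper":0,"tx":-0.55,"ty":-0.44,"yaw":-0.11},{"gripper":0,"tx":-0.7,"ty":-0.56,"yaw":-0.14},{"gripper":0,"tx":-0.8,"ty":-0.64,"yaw":-0.17},{"gripper":0,"tx":-0.86,"ty":-0.69,"yaw":-0.17},{"gripper":0,"tx":-0.86,"ty":-0.69,"yaw":-0.17},{"gripper":0,"tx":-0.86,"ty":-0.69,"yaw":-0.17},{"gripper":0,"tx":-0.86,"ty":-0.69,"yaw":-0.17}]'
python3 - <<'E'
from h import *
from scipy.spatial.transform import Rotation as R
s=r.state(); print(s["clock"],R.from_rotvec(s["tool_rot"]).as_matrix().round(3).tolist())
E
```

```text
0.25 [[-0.914, 0.407, -0.0], [0.407, 0.914, -0.001], [0.0, -0.001, -1.0]]invalid input
invalid input
invalid input
```

```bash
python3 -m jog '[{"gripper":0,"tx":-0.1,"ty":-0.08,"tz":0,"yaw":0},{"gripper":0,"tx":-0.25,"ty":-0.2,"tz":0,"yaw":0},{"gripper":0,"tx":-0.4,"ty":-0.32,"tz":0,"yaw":0},{"gripper":0,"tx":-0.55,"ty":-0.44,"tz":0,"yaw":0},{"gripper":0,"tx":-0.7,"ty":-0.56,"tz":0,"yaw":0},{"gripper":0,"tx":-0.8,"ty":-0.64,"tz":0,"yaw":0},{"gripper":0,"tx":-0.86,"ty":-0.69,"tz":0,"yaw":0},{"gripper":0,"tx":-0.86,"ty":-0.69,"tz":0,"yaw":0},{"gripper":0,"tx":-0.86,"ty":-0.69,"tz":0,"yaw":0},{"gripper":0,"tx":-0.86,"ty":-0.69,"tz":0,"yaw":0}]' 20
```

```text
clock: 1.08
ee_pos: [0.3348, 0.3299, 0.2314]
tool_rot: [-0.654, -3.073, -0.001]
wrist_force: [-0.1, 0.2, 0.6]
opening: 0.0427
grip_force: 0.0
```

```bash
python3 -m jog '[{"gripper":0,"tx":-0.1,"ty":-0.08,"tz":0,"yaw":0},{"gripper":0,"tx":-0.25,"ty":-0.2,"tz":0,"yaw":0},{"gripper":0,"tx":-0.4,"ty":-0.32,"tz":0,"yaw":0},{"gripper":0,"tx":-0.55,"ty":-0.44,"tz":0,"yaw":0},{"gripper":0,"tx":-0.7,"ty":-0.56,"tz":0,"yaw":0},{"gripper":0,"tx":-0.8,"ty":-0.64,"tz":0,"yaw":0},{"gripper":0,"tx":-0.86,"ty":-0.69,"tz":0,"yaw":0},{"gripper":0,"tx":-0.86,"ty":-0.69,"tz":0,"yaw":0},{"gripper":0,"tx":-0.86,"ty":-0.69,"tz":0,"yaw":0},{"gripper":0,"tx":-0.86,"ty":-0.69,"tz":0,"yaw":0}]'
python3 -m jog '[{"gripper":0,"tx":-0.1,"ty":-0.08,"tz":0,"yaw":-0.02},{"gripper":0,"tx":-0.25,"ty":-0.2,"tz":0,"yaw":-0.05},{"gripper":0,"tx":-0.4,"ty":-0.32,"tz":0,"yaw":-0.08},{"gripper":0,"tx":-0.55,"ty":-0.44,"tz":0,"yaw":-0.11},{"gripper":0,"tx":-0.7,"ty":-0.56,"tz":0,"yaw":-0.14},{"gripper":0,"tx":-0.8,"ty":-0.64,"tz":0,"yaw":-0.17},{"gripper":0,"tx":-0.86,"ty":-0.69,"tz":0,"yaw":-0.17},{"gripper":0,"tx":-0.86,"ty":-0.69,"tz":0,"yaw":-0.17},{"gripper":0,"tx":-0.86,"ty":-0.69,"tz":0,"yaw":-0.17},{"gripper":0,"tx":-0.86,"ty":-0.69,"tz":0,"yaw":-0.17}]'
python3 - <<'E'
from h import *
from scipy.spatial.transform import Rotation as R
s=r.state(); M=R.from_rotvec(s["tool_rot"]).as_matrix(); print(M.round(3).tolist())
for n,p in (("above approach",[.537,-.065,.231]),("cup",[.600,-.0743,.231])): print(n,(M.T@(np.array(p)-s["ee_pos"])/.2).round(3))
E
```

```text
clock: 1.92
ee_pos: [0.4355, 0.1346, 0.2311]
tool_rot: [-0.651, -3.072, -0.001]
wrist_force: [-0.9, 0.6, 0.7]
opening: 0.0427
grip_force: 0.0
clock: 2.75
ee_pos: [0.5359, -0.0607, 0.231]
tool_rot: [-0.237, -3.131, -0.002]
wrist_force: [-0.4, 0.4, 0.8]
opening: 0.0424
grip_force: 0.0
[[-0.989, 0.15, -0.002], [0.15, 0.989, 0.001], [0.002, 0.001, -1.0]]
above approach [-0.009 -0.02   0.   ]
cup [-0.327 -0.019 -0.001]
```

```bash
python3 -m jog '[{"gripper":0,"tx":0,"ty":-0.02,"tz":0.1,"yaw":0},{"gripper":0,"tx":0,"ty":-0.02,"tz":0.22,"yaw":0},{"gripper":0,"tx":0,"ty":-0.02,"tz":0.34,"yaw":0},{"gripper":0,"tx":0,"ty":-0.02,"tz":0.46,"yaw":0},{"gripper":0,"tx":0,"ty":-0.02,"tz":0.56,"yaw":0},{"gripper":0,"tx":0,"ty":-0.02,"tz":0.63,"yaw":0},{"gripper":0,"tx":0,"ty":-0.02,"tz":0.68,"yaw":0},{"gripper":0,"tx":0,"ty":-0.02,"tz":0.71,"yaw":0},{"gripper":0,"tx":0,"ty":-0.02,"tz":0.725,"yaw":0},{"gripper":0,"tx":0,"ty":-0.02,"tz":0.725,"yaw":0}]'
python3 - <<'E'
from h import *
C=cam("scene"); cv2.imwrite("pics/s1.png",cv2.resize(C[0][90:250,130:330,::-1],None,fx=3,fy=3))
E
```

```text
clock: 3.58
ee_pos: [0.5362, -0.0661, 0.0863]
tool_rot: [-0.237, -3.133, -0.0]
wrist_force: [0.3, 0.7, -0.4]
opening: 0.0429
grip_force: 0.0
```

View pics/s1.png

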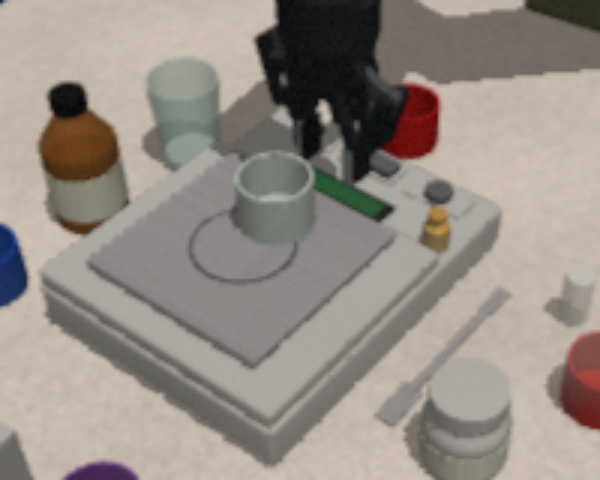

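The fingers are in front of the cup, below its rim, and clear of everything. I'll push slowly and stop part way to check.

```bash
python3 -m jog '[{"gripper":0,"tx":-0.03,"ty":0,"tz":0,"yaw":0},{"gripper":0,"tx":-0.06,"ty":0,"tz":0,"yaw":0},{"gripper":0,"tx":-0.08,"ty":0,"tz":0,"yaw":0},{"gripper":0,"tx":-0.1,"ty":0,"tz":0,"yaw":0},{"gripper":0,"tx":-0.115,"ty":0,"tz":0,"yaw":0},{"gripper":0,"tx":-0.13,"ty":0,"tz":0,"yaw":0},{"gripper":0,"tx":-0.145,"ty":0,"tz":0,"yaw":0},{"gripper":0,"tx":-0.16,"ty":0,"tz":0,"yaw":0},{"gripper":0,"tx":-0.175,"ty":0,"tz":0,"yaw":0},{"gripper":0,"tx":-0.19,"ty":0,"tz":0,"yaw":0}]'
python3 -m jog '[{"gripper":0,"tx":-0.015,"ty":0,"tz":0,"yaw":0},{"gripper":0,"tx":-0.03,"ty":0,"tz":0,"yaw":0},{"gripper":0,"tx":-0.045,"ty":0,"tz":0,"yaw":0},{"gripper":0,"tx":-0.06,"ty":0,"tz":0,"yaw":0},{"gripper":0,"tx":-0.07,"ty":0,"tz":0,"yaw":0},{"gripper":0,"tx":-0.08,"ty":0,"tz":0,"yaw":0},{"gripper":0,"tx":-0.09,"ty":0,"tz":0,"yaw":0},{"gripper":0,"tx":-0.1,"ty":0,"tz":0,"yaw":0},{"gripper":0,"tx":-0.1,"ty":0,"tz":0,"yaw":0},{"gripper":0,"tx":-0.1,"ty":0,"tz":0,"yaw":0}]'
python3 - <<'E'
from meas import *
C=cam("top"); print(cup(C)); S=cam("scene")
a=cv2.resize(C[0][120:260,240:370,::-1],None,fx=3,fy=3); b=cv2.resize(S[0][100:240,140:275,::-1],None,fx=3,fy=3)
cv2.imwrite("pics/p2.png",np.hstack([a,b]))
E
```

```text
clock: 4.47
ee_pos: [0.5734, -0.0724, 0.0862]
tool_rot: [-0.238, -3.131, -0.0]
wrist_force: [-0.4, -0.4, 1.4]
opening: 0.0427
grip_force: 0.7
clock: 5.3
ee_pos: [0.594, -0.0756, 0.0864]
tool_rot: [0.238, 3.132, -0.0]
wrist_force: [1.0, -0.5, -0.1]
opening: 0.0425
grip_force: 0.0
(array([1.03514138, 0.60939058, 0.119     ]), np.float64(0.0), (0.0, 0.0, 0.0))
```

View pics/p2.png

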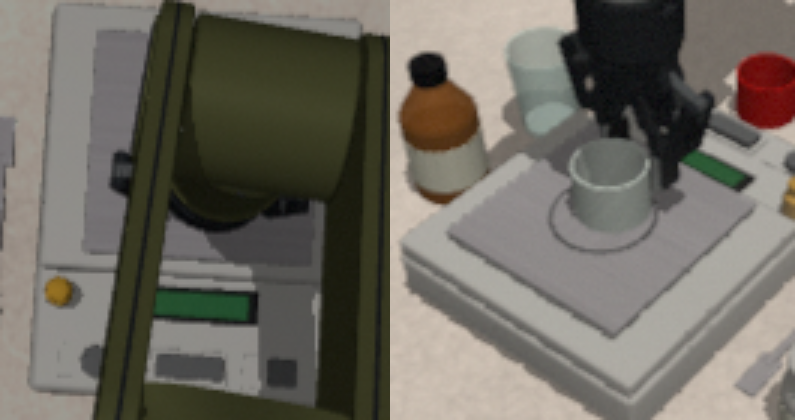

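The arm hides the top view. The scene view shows the cup upright at (610,185), partly in the circle and still about 12 mm short, as predicted. I'll finish the push, back off and rise.

```bash
python3 -m jog '[{"gripper":0,"tx":-0.01,"ty":0,"tz":0,"yaw":0},{"gripper":0,"tx":-0.02,"ty":0,"tz":0,"yaw":0},{"gripper":0,"tx":-0.03,"ty":0,"tz":0,"yaw":0},{"gripper":0,"tx":-0.04,"ty":0,"tz":0,"yaw":0},{"gripper":0,"tx":-0.05,"ty":0,"tz":0,"yaw":0},{"gripper":0,"tx":-0.06,"ty":0,"tz":0,"yaw":0},{"gripper":0,"tx":-0.06,"ty":0,"tz":0,"yaw":0},{"gripper":0,"tx":-0.06,"ty":0,"tz":0,"yaw":0},{"gripper":0,"tx":-0.04,"ty":0,"tz":0,"yaw":0},{"gripper":0,"tx":0.02,"ty":0,"tz":0,"yaw":0}]'
python3 -m jog '[{"gripper":0,"tx":0.08,"ty":0,"tz":0,"yaw":0},{"gripper":0,"tx":0.16,"ty":0,"tz":0,"yaw":0},{"gripper":0,"tx":0.24,"ty":0,"tz":0,"yaw":0},{"gripper":0,"tx":0.32,"ty":0,"tz":-0.1,"yaw":0},{"gripper":0,"tx":0.4,"ty":0,"tz":-0.2,"yaw":0},{"gripper":-1,"tx":0.5,"ty":0,"tz":-0.3,"yaw":0},{"gripper":-1,"tx":0.55,"ty":0,"tz":-0.4,"yaw":0},{"gripper":-1,"tx":0.6,"ty":0,"tz":-0.45,"yaw":0},{"gripper":-1,"tx":0.6,"ty":0,"tz":-0.45,"yaw":0},{"gripper":-1,"tx":0.6,"ty":0,"tz":-0.45,"yaw":0}]'
python3 - <<'E'
from meas import *
C=cam("top"); print(cup(C)); S=cam("scene")
a=cv2.resize(C[0][120:260,240:370,::-1],None,fx=3,fy=3); b=cv2.resize(S[0][100:240,140:275,::-1],None,fx=3,fy=3)
cv2.imwrite("pics/p3.png",np.hstack([a,b]))
E
```

```text
clock: 6.23
ee_pos: [0.5916, -0.0753, 0.0865]
tool_rot: [0.238, 3.13, -0.001]
wrist_force: [-0.5, -0.0, -0.5]
opening: 0.0425
grip_force: 0.0
clock: 7.07
ee_pos: [0.4713, -0.0568, 0.1767]
tool_rot: [0.238, 3.13, -0.0]
wrist_force: [0.2, -0.3, -0.7]
opening: -0.0002
grip_force: 0.0
(array([ 0.63763751, -0.08046274,  0.119     ]), np.float64(0.02958321355893431), (309.0561828613281, 164.54776000976562, 13.719587326049805))
```

View pics/p3.png

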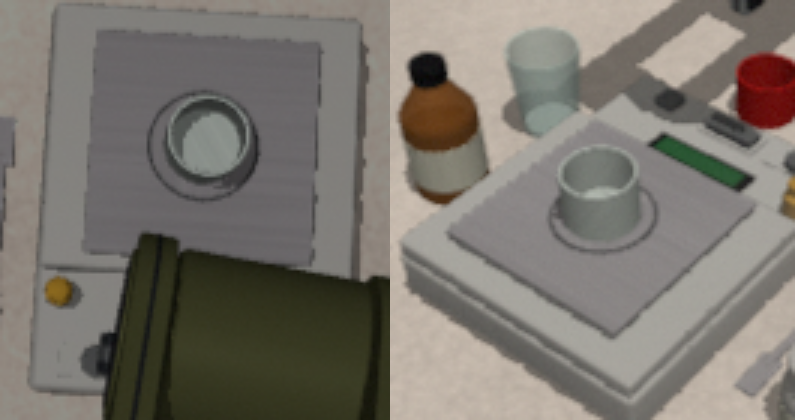

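The cup now stands upright inside the circle: rim at (208,138) and circle centre near (202,146) in the left panel, with parallax explaining the offset. I'll check the engraved circle numerically in both views and work out the move to the key.

```bash
python3 - <<'E'
from h import *
from scipy.spatial.transform import Rotation as R
T=cam("top");S=cam("scene")
print("circle top",ray(T,240+202.5/3,120+146/3,.074).round(4))
for u in(549,657): print("circ scene edge",ray(S,140+(u-390)/3,100+213/3,.074).round(4))
print("circ scene ctr",ray(S,140+(603-390)/3,100+213/3,.074).round(4),"rim scene ctr",ray(S,140+(598-390)/3,100+171/3,.119).round(4))
print("tare scene(panel 733,126)",ray(S,140+(733-390)/3,100+126/3,.056).round(4))
s=r.state();M=R.from_rotvec(s["tool_rot"]).as_matrix()
print((M.T@(np.array([.4724,-.0667,.056])-s["ee_pos"])/.2).round(3),M.round(3).tolist())
E
```

```text
circle top [ 0.6358 -0.081   0.074 ]
circ scene edge [ 0.6567 -0.1162  0.074 ]
circ scene edge [ 0.6121 -0.046   0.074 ]
circ scene ctr [ 0.6344 -0.0811  0.074 ] rim scene ctr [ 0.6367 -0.0797  0.119 ]
tare scene(panel 733,126) [ 0.4714 -0.0646  0.056 ]
[-0.015 -0.048  0.596] [[-0.989, 0.151, -0.002], [0.151, 0.989, 0.0], [0.002, 0.0, -1.0]]
```

The cup is within 3 mm of the circle's centre in both views, and 10 mm is allowed. Next is the key: I'll move above the tare bar with the fingers shut, then press slowly.

```bash
python3 -m jog '[{"gripper":-1,"tx":-0.012,"ty":-0.046,"tz":0.1,"yaw":0},{"gripper":-1,"tx":-0.012,"ty":-0.046,"tz":0.2,"yaw":0},{"gripper":-1,"tx":-0.012,"ty":-0.046,"tz":0.3,"yaw":0},{"gripper":-1,"tx":-0.012,"ty":-0.046,"tz":0.4,"yaw":0},{"gripper":-1,"tx":-0.012,"ty":-0.046,"tz":0.47,"yaw":0},{"gripper":-1,"tx":-0.012,"ty":-0.046,"tz":0.52,"yaw":0},{"gripper":-1,"tx":-0.012,"ty":-0.046,"tz":0.54,"yaw":0},{"gripper":-1,"tx":-0.012,"ty":-0.046,"tz":0.55,"yaw":0},{"gripper":-1,"tx":-0.012,"ty":-0.046,"tz":0.55,"yaw":0},{"gripper":-1,"tx":-0.012,"ty":-0.046,"tz":0.55,"yaw":0}]'
python3 - <<'E'
from h import *
S=cam("scene"); W=cam("wrist")
b=cv2.resize(S[0][90:170,210:310,::-1],None,fx=4,fy=4); 
w=cv2.resize(W[0][:,:,::-1],(400,300)); w=np.vstack([w,np.zeros((20,400,3),np.uint8)])
cv2.imwrite("pics/p4.png",np.hstack([w,b]))
E
```

```text
clock: 8.1
ee_pos: [0.4725, -0.0663, 0.0664]
tool_rot: [0.238, 3.132, -0.0]
wrist_force: [-0.0, 1.2, 0.2]
opening: 0.0
grip_force: 0.0
```

View pics/p4.png

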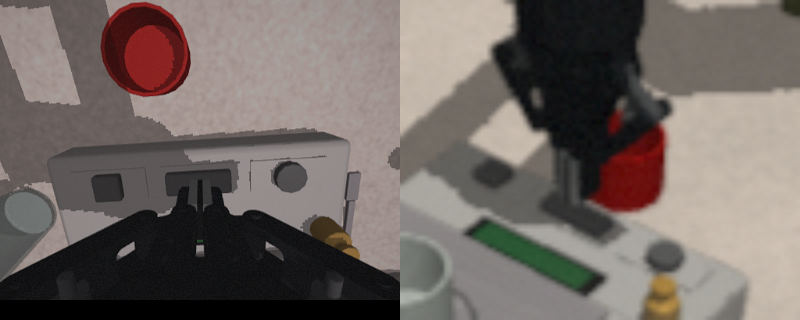

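The fingertips are over the tare bar in both views (wrist about (200,180)) and clear of the round and square keys and the red cup. I'll press slowly, watching the force.

```bash
python3 -m jog '[{"gripper":-1,"tx":0,"ty":0,"tz":0.015,"yaw":0},{"gripper":-1,"tx":0,"ty":0,"tz":0.03,"yaw":0},{"gripper":-1,"tx":0,"ty":0,"tz":0.04,"yaw":0},{"gripper":-1,"tx":0,"ty":0,"tz":0.05,"yaw":0},{"gripper":-1,"tx":0,"ty":0,"tz":0.055,"yaw":0},{"gripper":-1,"tx":0,"ty":0,"tz":0.06,"yaw":0},{"gripper":-1,"tx":0,"ty":0,"tz":0.065,"yaw":0},{"gripper":-1,"tx":0,"ty":0,"tz":0.07,"yaw":0},{"gripper":-1,"tx":0,"ty":0,"tz":0.07,"yaw":0},{"gripper":-1,"tx":0,"ty":0,"tz":0.07,"yaw":0}]'
python3 -m jog '[{"gripper":-1,"tx":0,"ty":0,"tz":0.002,"yaw":0},{"gripper":-1,"tx":0,"ty":0,"tz":0.004,"yaw":0},{"gripper":-1,"tx":0,"ty":0,"tz":0.006,"yaw":0},{"gripper":-1,"tx":0,"ty":0,"tz":0.008,"yaw":0},{"gripper":-1,"tx":0,"ty":0,"tz":0.01,"yaw":0},{"gripper":-1,"tx":0,"ty":0,"tz":0.011,"yaw":0},{"gripper":-1,"tx":0,"ty":0,"tz":0.012,"yaw":0},{"gripper":-1,"tx":0,"ty":0,"tz":0.012,"yaw":0},{"gripper":-1,"tx":0,"ty":0,"tz":0.012,"yaw":0},{"gripper":-1,"tx":0,"ty":0,"tz":0.012,"yaw":0}]'
```

```text
clock: 9.03
ee_pos: [0.4719, -0.0662, 0.0524]
tool_rot: [-0.238, -3.132, -0.0]
wrist_force: [-0.9, 0.0, 3.1]
opening: -0.0002
grip_force: 1.6
clock: 9.87
ee_pos: [0.472, -0.0662, 0.05]
tool_rot: [-0.238, -3.133, 0.0]
wrist_force: [-1.3, -0.1, 6.2]
opening: -0.0002
grip_force: 2.9
```

```bash
python3 -m jog '[{"gripper":-1,"tx":0,"ty":0,"tz":0.001,"yaw":0},{"gripper":-1,"tx":0,"ty":0,"tz":0.002,"yaw":0},{"gripper":-1,"tx":0,"ty":0,"tz":0.003,"yaw":0},{"gripper":-1,"tx":0,"ty":0,"tz":0.004,"yaw":0},{"gripper":-1,"tx":0,"ty":0,"tz":0.005,"yaw":0},{"gripper":-1,"tx":0,"ty":0,"tz":0.005,"yaw":0},{"gripper":-1,"tx":0,"ty":0,"tz":0.005,"yaw":0},{"gripper":-1,"tx":0,"ty":0,"tz":0.005,"yaw":0},{"gripper":-1,"tx":0,"ty":0,"tz":0.005,"yaw":0},{"gripper":-1,"tx":0,"ty":0,"tz":0.005,"yaw":0}]'
```

```text
clock: 10.7
ee_pos: [0.472, -0.0662, 0.0498]
tool_rot: [0.238, 3.132, -0.0]
wrist_force: [-3.3, 1.0, 13.4]
opening: 0.0
grip_force: 6.7
```

The force rose to 13 N with only 0.2 mm more travel, so the key is on its stop. Now I'll release it and withdraw.

```bash
python3 -m jog '[{"gripper":-1,"tx":0,"ty":0,"tz":-0.02,"yaw":0},{"gripper":-1,"tx":0,"ty":0,"tz":-0.05,"yaw":0},{"gripper":-1,"tx":0,"ty":0,"tz":-0.1,"yaw":0},{"gripper":-1,"tx":0,"ty":0,"tz":-0.2,"yaw":0},{"gripper":-1,"tx":0,"ty":0,"tz":-0.3,"yaw":0},{"gripper":-1,"tx":0,"ty":0,"tz":-0.42,"yaw":0},{"gripper":-1,"tx":0,"ty":0,"tz":-0.54,"yaw":0},{"gripper":-1,"tx":0,"ty":0,"tz":-0.66,"yaw":0},{"gripper":-1,"tx":0,"ty":0,"tz":-0.78,"yaw":0},{"gripper":-1,"tx":0,"ty":0,"tz":-0.85,"yaw":0}]'
python3 -m jog '[{"gripper":-1,"tx":0,"ty":0.1,"tz":0,"yaw":0},{"gripper":-1,"tx":0,"ty":0.25,"tz":0,"yaw":0},{"gripper":-1,"tx":0,"ty":0.4,"tz":0,"yaw":0},{"gripper":-1,"tx":0,"ty":0.55,"tz":0,"yaw":0},{"gripper":-1,"tx":0,"ty":0.7,"tz":0,"yaw":0},{"gripper":-1,"tx":0,"ty":0.85,"tz":0,"yaw":0},{"gripper":-1,"tx":0,"ty":0.95,"tz":0,"yaw":0},{"gripper":-1,"tx":0,"ty":1,"tz":0,"yaw":0},{"gripper":-1,"tx":0,"ty":1,"tz":0,"yaw":0},{"gripper":-1,"tx":0,"ty":1,"tz":0,"yaw":0}]'
python3 - <<'E'
from meas import *
C=cam("top"); print(cup(C)); S=cam("scene")
a=cv2.resize(C[0][120:260,240:370,::-1],None,fx=3,fy=3); b=cv2.resize(S[0][100:240,170:305,::-1],None,fx=3,fy=3)
cv2.imwrite("pics/p5.png",np.hstack([a,b]))
E
```

```text
clock: 11.53
ee_pos: [0.4733, -0.0665, 0.2215]
tool_rot: [0.238, 3.129, -0.001]
wrist_force: [1.2, 0.6, -0.2]
opening: -0.0003
grip_force: 0.0
clock: 12.37
ee_pos: [0.5021, 0.1312, 0.2186]
tool_rot: [-0.236, -3.132, 0.002]
wrist_force: [-0.1, -0.5, -0.3]
opening: 0.0
grip_force: 0.0
(array([ 0.63763751, -0.08046274,  0.119     ]), np.float64(0.02958321355893431), (309.0561828613281, 164.54776000976562, 13.719587326049805))
```

View pics/p5.png

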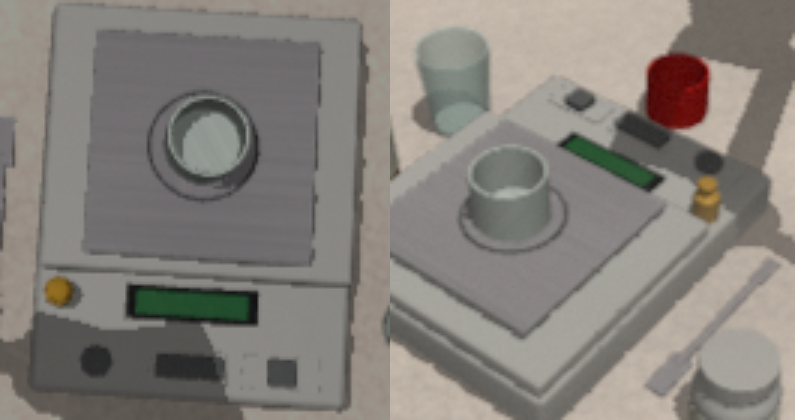

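The cup at (208,138) is unmoved in the circle, the bar key at (190,366) is up again, the weight and neighbours are undisturbed, and the arm is clear.

```bash
python3 -c "
from bench import r
print(r.close_job())"
```

```text
the job is handed in; nothing more can be done
None
```

The metal cup stands inside the engraved circle, about 3 mm off its centre; the tare key was pressed to its stop and came back up, the arm is withdrawn, and the job was handed in at about 12.5 s.

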